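# Empty the sinker mould and find the socket for its clamp nut

## Task

Lift the lead casting out of the graphite mould and stand it in the aluminium tray on its flat base, stub up. Then find out which of the two look-alike sockets fits the mould's clamp nut by trying them on it; leave the one that does not fit standing upright on the bench, push the one that fits fully down on the nut, and finish while still gripping it there, ready to loosen the clamp. Do not shift the sinkers, crucible, spatula, ladle or jar, and do not let a socket fall over.

Things in the scene. Friction and masses are not known exactly. Their poses are not given: they have to be found in the camera images.
- casting_stub (a point): grip point in the stub of the cold grey lead casting, 46 mm above its flat underside and 12 mm below the stub's top. The stub is 26 mm (x) by 18 mm (y; grip across this) and stands 38 mm above the bar's top. z is up
- casting: the lead casting, 0.5 to 0.7 kg: a bar 34 mm (x) by 60 mm (y) by 20 mm high with a stub on the middle of its top; lies flush and loose (1 mm play) in the mould's open cavity. Origin at the centre of its underside
- cavity (a point): centre of the cavity's mouth, in the top face of the fixed black graphite mould block (90 by 100 mm, top 62 mm above the bench); cavity 37 by 63 mm, 20 mm deep
- nut (a point): clamp nut, fixed, on the mould's bed plate 113 mm from the cavity (its -y side): hexagon 30 mm across flats, 10 mm high, then 6 mm tapering to 23 mm, then 6 mm of stud. Point: on its upright axis at its underside, on a flat steel face 38 mm above the bench. x is square to a flat. A fitting socket (mouth 32 mm) goes down till its rim meets that face; a too small or wrongly turned one stops 10 to 16 mm higher
- tray: open aluminium tray 160 mm (x) by 200 mm (y), 28 mm high, walls and floor 5 mm, fixed; origin under its centre
- socket_a_head (a point): grip point of a steel box socket, on its axis 77 mm above its underside, in a solid head 50 mm high, 38 mm long (x) by 24 mm thick (y; grip across this). x is also square to a flat of the mouth: socket and nut fit when their x axes agree to a multiple of 60 degrees. Mouth 27 or 32 mm across flats, unmarked: one of the two fits the nut, and this name does not tell which
- socket_a: that socket: 100 mm tall, mouth down on the bench, outside the same as the other one; lower half a hexagonal barrel 44 mm across flats, 50 mm high, with a blind six-sided mouth 30 mm deep; upper half the head. 0.28 to 0.42 kg. Origin at the centre of its underside
- socket_b_head (a point): grip point of a steel box socket, on its axis 77 mm above its underside, in a solid head 50 mm high, 38 mm long (x) by 24 mm thick (y; grip across this). x is also square to a flat of the mouth: socket and nut fit when their x axes agree to a multiple of 60 degrees. Mouth 27 or 32 mm across flats, unmarked: one of the two fits the nut, and this name does not tell which
- socket_b: that socket: 100 mm tall, mouth down on the bench, outside the same as the other one; lower half a hexagonal barrel 44 mm across flats, 50 mm high, with a blind six-sided mouth 30 mm deep; upper half the head. 0.28 to 0.42 kg. Origin at the centre of its underside
- sinker_1: polished lead sinker, 32 mm across, 34 mm high; a bystander; origin at its underside, centre
- sinker_2: polished lead sinker, 32 mm across, 34 mm high; a bystander; origin at its underside, centre
- crucible: white ceramic crucible, 76 mm across, 62 mm high; a bystander; origin at its underside, centre
- spatula: steel spatula lying on the bench; a bystander; origin at its underside
- ladle: stainless ladle lying on the bench, bowl 66 mm across, handle 200 mm; a bystander; origin at its underside, centre
- jar: glass jar, 64 mm across, 85 mm high; a bystander; origin at its underside, centre
Things that resemble listed ones, but are neither listed nor needed, are in the scene too. What is shaped like the part that bears cavity but orange is not meant. There is more than one size of the casting; the job needs the larger.

How it is judged:
On the way, in this order (a step that is already met when the one before it is completed fails the run):
1. the casting stands released in the tray (x of casting_stub in the frame of tray between -0.062 and 0.062 m and y of casting_stub in the frame of tray between -0.082 and 0.082 m and z of casting_stub in the frame of tray below 0.056 m and angle between casting_stub's own z axis and vertical below 0.1 rad and linear speed of casting below 0.02 m/s and contact force between the fingers and casting below 0.2 N), for 0.2 s.
2. a socket is fully down over the nut and gripped (((z of socket_a_head in the frame of nut below 0.082 m and horizontal distance between socket_a_head and nut below 0.005 m and angle between socket_a_head's own z axis and vertical below 0.09 rad and contact force between the fingers and socket_a above 4 N) or (z of socket_b_head in the frame of nut below 0.082 m and horizontal distance between socket_b_head and nut below 0.005 m and angle between socket_b_head's own z axis and vertical below 0.09 rad and contact force between the fingers and socket_b above 4 N))), for 0.2 s.
At the end, for the whole second after the job is handed in: Casting stands released in the tray (tilt < 0.1 rad). One socket is down over the nut: rim within 5 mm of the face below, within 5 mm of the axis, tilt < 0.09 rad, gripped with over 4 N. The other socket stands released and still on the bench (tilt < 0.1 rad) (all of step 1 and (((z of socket_a_head in the frame of nut below 0.082 m and horizontal distance between socket_a_head and nut below 0.005 m and angle between socket_a_head's own z axis and vertical below 0.09 rad and contact force between the fingers and socket_a above 4 N) and height (world z) of socket_b_head between 0.07 and 0.081 m and angle between socket_b_head's own z axis and vertical below 0.1 rad and linear speed of socket_b below 0.02 m/s and contact force between the fingers and socket_b below 0.2 N) or ((z of socket_b_head in the frame of nut below 0.082 m and horizontal distance between socket_b_head and nut below 0.005 m and angle between socket_b_head's own z axis and vertical below 0.09 rad and contact force between the fingers and socket_b above 4 N) and height (world z) of socket_a_head between 0.07 and 0.081 m and angle between socket_a_head's own z axis and vertical below 0.1 rad and linear speed of socket_a below 0.02 m/s and contact force between the fingers and socket_a below 0.2 N))); the arm keeps its last pose, push and grip.
It fails at once if a bystander is shifted by more than 30 mm (distance of any of sinker_1, sinker_2, crucible, spatula, ladle, jar from where it was at the start of the episode above 0.03 m).
It fails at once if a socket tips over (angle between any of socket_a_head, socket_b_head's own z axis and vertical above 0.6 rad).
It also fails if it takes over 64 s, if anything falls off the work surface, if the arm or the gripper's body presses on something with over 40 N, if the wrist force passes 120 N, or if a joint passes its speed limit or range.

## Robot

A 6-joint arm with a two-finger parallel gripper is mounted at the origin on the work surface. World frame = base frame: x ahead of the robot, y to its left, z up, the work surface at z = 0. Lengths are in m, angles in rad, forces in N, time in s.
With the tool pointing down it reaches from about 0.275 to 0.825 m from the base axis. Payload 4.9 kg.
Tool frame: the origin (TCP) lies at the very end of the fingers, on their centre line; the grasp point (between the pads) lies 19 mm behind it; z points along the fingers, y is the line along which they close (so a half turn about z gives the same grasp; the last joint's range is limited). The gripper opens to 85 mm and grips with 20 to 120 N. Pads are 22 mm wide; open, the fingers measure 114 mm over their backs; the gripper's body (76 mm by 85 mm) begins 54 mm behind the grasp point. The pads swing forward as they close: fully open they stand 13 mm farther back than shut.
Start: joints at [1.177, 0.326, -0.193, 1.052, 0, 1.437], TCP at [0.141, 0.532, 0.206] pointing down, gripper open.
Joint ranges: [-2.65, 2.65], [-0.97, 1.79], [-1.3, 1.35], [-1.93, 2.1], [-1.47, 1.37], [-3.14, 3.14]. Speed limits (rad/s): [2.57, 2.57, 3.14, 3.14, 3.14, 3.14].

## Interface

Orientations are given as a rotation vector (axis times angle).
In Python, from cell import bot, eyes, finder gives the robot as it stands.
- The arm moves only by the tool move_arm, never from a script. Its argument "motion" is a list that holds one entry, the list of rows, each a list of 7 numbers: the opening, from 0 (shut) to 1 (fully open), then the shift along the tool's x, y, z in cm, then the turn, a rotation vector about the tool's x, y, z in degrees. A call has exactly 8 rows; each row shifts and turns the commanded pose from where the row before left it, along the tool's axes as they then stand; what a row does not reach is not made up. A row lasts 1/10 s, in which the tool goes at most 50 mm and 8.59 degrees, less where a joint would pass 70% of its speed; a pose out of reach is approached as far as the arm can. A call with a gripper value outside its range is refused whole. The fingers move at their own pace and stop on an object; "newtons" is the grip in N (left out, the last holds). Time passes only in rows, so rows that do not move let the fingers close, or fill a call up. It gives the time, the measured TCP pose, the force, the opening and the grip force at its end, in the units of the state.
- bot.observe(): the state, without advancing time (a new reading comes with each control period).
- eyes.grab_frame(name): name is "scene" or "side" or "wrist"; returns a dict with "img" (384x512x3 uint8, red, green, blue), "range_z" (384x512 float32, m along the optical axis (not along the pixel's ray), 0 where there is no reading), "camera_matrix" (3x3 intrinsics, pixels), "k1" (the pictures are not rectified: a ray, as slopes to the right and down, at radius r is drawn at 1 + k1 r^2 times it, then the intrinsics apply), "position" and "attitude" of the camera in the world. Camera axes: x right, y up, looking along -z (the intrinsics and any distortion apply to the point x, -y, -z); pixel columns grow to the right and rows downward; lengths in m; the calibration is good to about 2 mm. A picture is of the moment at which its call begins.
- bot.hand_in(): hands the job in; it is judged then, once.
Trained networks look in a picture, given as the dict that the camera call returned (one of the last four; its "shot" number tells which), for a name from the list of things; names that differ only in an ending like _2 or _b are one class to them, and where a whole thing is asked for, a point or a joint stands for the part that bears it (a point fixed in the world has none). Each returns a list of dicts, best first, with "conf" (0 to 1); they miss things now and then, are a little off and sometimes report something else, mostly with a low value. They report only what shows in the picture. A call takes as long as a camera call. They do not tell look-alikes from the thing itself.
- finder.recognise(picture, label): "rect" ([left, top, width, height] in pixels, round what is visible of it).
- finder.cut_out(picture, label): "pixels" (384x512 bool, what is visible of it) and "rect" ([left, top, width, height] in pixels, round what is visible of it).
The state is a dict: "time": time; "joint_positions": joint angles; "qvel": joint speeds; "joint_efforts": joint torques, N m; "tool_pos": TCP position; "tcp_rot": TCP orientation; "ft_force": force on the tool from outside, world axes, zero at the start; "ft_torque": the same for the moment, N m; "gripper_width": opening from 0.0 (shut) to 1.0 (fully open); "finger_force": force on a finger pad.
Only numpy, scipy, OpenCV 4.12 (cv2) and the standard library are available. Lean on these libraries where they do the work, as an engineer would, in place of code of your own. Each camera call takes 0.05 s, during which the arm holds its last target. There are 200 camera calls.

## Working session

There is one attempt and no reset: what is moved stays moved. The work goes in short steps, Python scripts to look and compute and a tool call to move; the robot and the scene stay as the last step left them, time stands still between calls to the robot, and variables do not carry over. Pictures are saved under pics/ and viewed, at most 10 in all, crops included, and the job is handed in when it is done.

Besides the shell and the picture viewer there is one more tool, called after ">>>" by a JSON object that holds its "fn" and its "kwargs", one argument or row to a line. move_arm: Moves the arm, as the interface text tells. Its arguments: {"type":"object","properties":{"motion":{"type":"array"},"newtons":{"type":"number"}},"required":["motion"]}

```bash
ls; mkdir -p pics
cat > h.py <<'E'
import numpy as np, cv2
from cell import bot, eyes, finder
from scipy.spatial.transform import Rotation as R
def rot(a):
    a=np.array(a,float)
    if a.shape==(3,3): return a
    return R.from_rotvec(a).as_matrix() if a.shape==(3,) else R.from_quat(a).as_matrix()
def cloud(f):
    "world point of each pixel (384x512x3), nan without reading"
    K=np.array(f["camera_matrix"]);v,u=np.mgrid[:384,:512]
    d=np.stack([(u-K[0,2])/K[0,0],(v-K[1,2])/K[1,1]],-1);s=d.copy()
    for _ in range(8): s=d/(1+f["k1"]*(s**2).sum(-1,keepdims=True))
    z=np.where(f["range_z"]>0,f["range_z"],np.nan)
    p=np.stack([s[...,0]*z,-s[...,1]*z,-z],-1)
    return p@rot(f["attitude"]).T+np.array(f["position"])
def save(f,n,box=None,k=1):
    im=f["img"][...,::-1]
    if box: l,t,w,h=box; im=im[t:t+h,l:l+w]
    cv2.imwrite(f"pics/{n}.png",cv2.resize(im,None,fx=k,fy=k,interpolation=cv2.INTER_CUBIC))
E
python3 - <<'E'
from h import *
a=eyes.grab_frame("scene");b=eyes.grab_frame("side")
print(a["attitude"],a["position"],a["k1"],b["position"])
im=np.vstack([a["img"],b["img"]])[...,::-1]
cv2.imwrite("pics/a.png",cv2.resize(a["img"][...,::-1],(800,600)));cv2.imwrite("pics/b.png",cv2.resize(b["img"][...,::-1],(800,600)))
for n,f in(("scene",a),("side",b)):
    P=cloud(f)
    for l in["casting","tray","socket_a","cavity","nut","sinker_1","crucible","jar","ladle","spatula"]:
        try:
            for r in finder.cut_out(f,l):
                if r["conf"]<.2: continue
                q=P[r["pixels"]];q=q[~np.isnan(q[:,0])]
                print(n,l,round(r["conf"],2),r["rect"],np.median(q,0).round(3),np.percentile(q,98,axis=0).round(3),np.percentile(q,2,axis=0).round(3))
        except Exception as e: print(l,e)
print(bot.observe())
E
```

```text
pics
[0.21075164 0.66336721 2.45636299] [0.85889768 0.40768849 0.97884219] -0.06068513876794398 [0.42000741 0.84972645 0.7763837 ]
scene casting 0.85 [250.8, 209.5, 20.1, 23.9] [0.608 0.066 0.062] [0.621 0.087 0.101] [0.59  0.031 0.057]
scene tray 0.59 [136.8, 129.8, 25.9, 29.5] [ 0.733 -0.339  0.063] [ 0.76  -0.325  0.086] [ 0.704 -0.381  0.001]
scene socket_a 0.74 [252.0, 109.3, 11.3, 33.7] [ 0.429 -0.213  0.053] [ 0.444 -0.201  0.1  ] [ 0.4   -0.236  0.002]
scene socket_a 0.64 [213.0, 181.2, 74.2, 78.6] [0.621 0.029 0.035] [0.662 0.117 0.063] [ 0.556 -0.084 -0.001]
scene socket_a 0.6 [199.3, 115.7, 13.0, 29.9] [ 0.555 -0.293  0.057] [ 0.572 -0.281  0.1  ] [ 0.536 -0.312  0.004]
scene cavity 0.73 [215.4, 184.5, 74.4, 72.8] [0.622 0.026 0.035] [0.661 0.116 0.063] [ 0.558 -0.082  0.006]
scene cavity 0.7 [216.9, 65.1, 58.9, 53.1] [ 0.35  -0.369  0.038] [ 0.392 -0.298  0.063] [ 0.288 -0.498  0.001]
scene nut 0.76 [214.0, 184.3, 74.1, 70.2] [0.621 0.029 0.035] [0.661 0.116 0.063] [ 0.558 -0.08   0.005]
scene nut 0.67 [218.4, 67.8, 57.3, 50.2] [ 0.351 -0.368  0.039] [ 0.391 -0.298  0.063
[... 2430 characters left out ...]
nt_positions': array([ 1.17679002e+00,  3.26200187e-01, -1.92605205e-01,  1.05200712e+00,
        1.78433423e-05,  1.43658196e+00]), 'qvel': array([-7.25110241e-04, -1.06201303e-03,  6.55751389e-05, -8.56288819e-04,
       -9.53892416e-04, -9.81750613e-05]), 'joint_efforts': array([-7.59030991e-04, -4.43342757e+01,  2.62758869e+01,  1.35306105e-03,
       -1.92722027e-04,  5.93891485e-06]), 'tool_pos': array([0.14127897, 0.53155694, 0.20627875]), 'tcp_rot': array([-4.06930822e-01, -3.11510464e+00,  1.72255883e-05]), 'ft_force': array([-0.25644035,  0.09769035, -0.05635629]), 'ft_torque': array([-0.07989214,  0.0401602 ,  0.02248421]), 'finger_force': 0.0, 'gripper_width': 1.0036082692826498}
```

View pics/a.png

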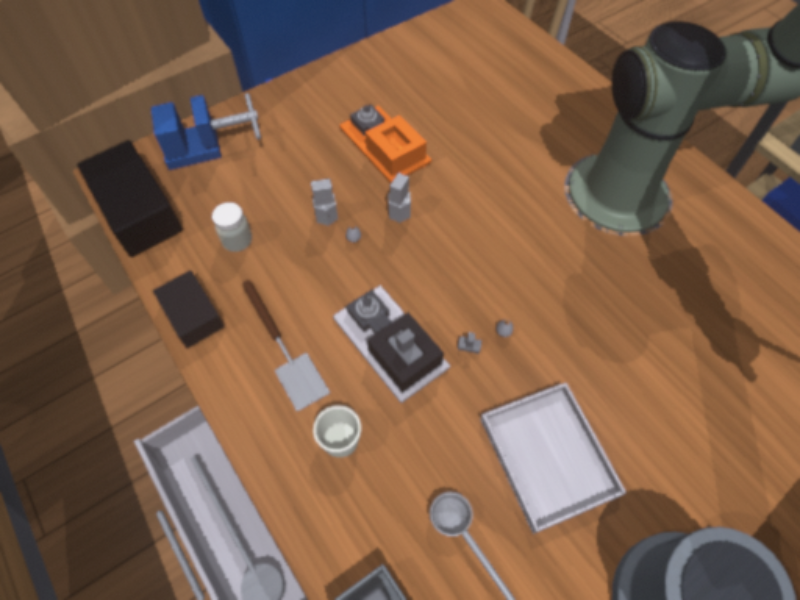

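View pics/b.png

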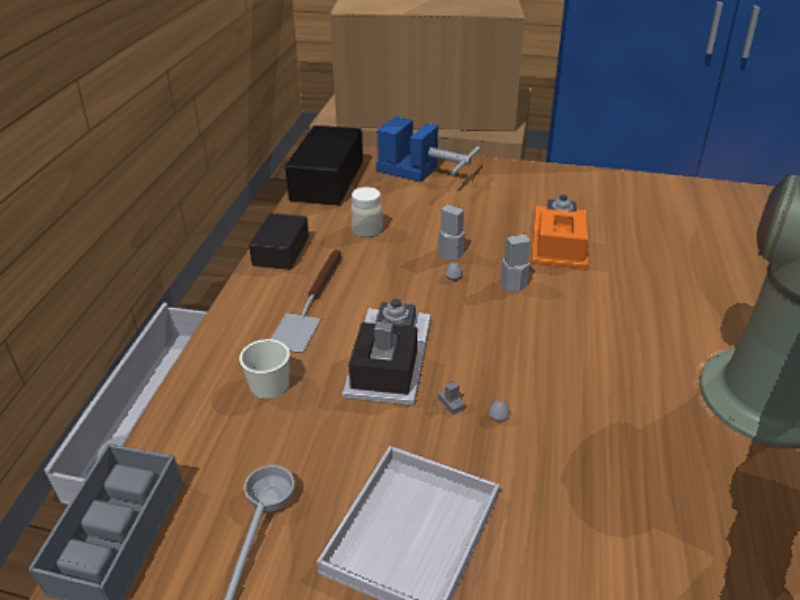

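In the scene picture (800-wide), the larger casting sits in the black mould at (405,348). The small look-alike lies on the bench at (470,343), and the orange mould at (390,140) isn't meant. The sockets are at (323,200) and (400,197), and the aluminium tray is at (550,455). The larger casting in the black mould fits the description because its stub top is at z≈0.10.

```bash
cat >> h.py <<'E'
def rect(Q,c,rad,z0,z1):
    m=(np.hypot(*(Q[:,:2]-c).T)<rad)&(Q[:,2]>z0)&(Q[:,2]<z1);q=Q[m]
    (x,y),(w,h),a=cv2.minAreaRect((q[:,:2]*1000).astype(np.float32))
    return len(q),np.round([x,y,w,h,a],1),np.round(q.mean(0)*1000,1)
E
python3 - <<'E'
from h import *
a=eyes.grab_frame("scene");b=eyes.grab_frame("side")
for n,f in(("scene",a),("side",b)):
    Q=cloud(f).reshape(-1,3);Q=Q[~np.isnan(Q[:,0])]
    print(n,"stub top",rect(Q,(.605,.06),.05,.094,.106))
    print("mould top",rect(Q,(.61,.065),.09,.055,.068))
    print("nut top",rect(Q,(.61,-.05),.03,.050,.066), "bed",rect(Q,(.61,-.05),.04,.033,.042))
    print("tray rim",rect(Q,(.51,.337),.16,.020,.034))
    for c in((.42,-.215),(.55,-.295)):
        print("sock top",rect(Q,c,.05,.094,.108),"barrel",rect(Q,c,.05,.044,.054))
    print("small",rect(Q,(.49,.1),.035,.01,.06))
    print("sinkers",rect(Q,(.537,-.225),.03,.015,.04),rect(Q,(.42,.115),.03,.015,.04))
save(a,"c",(200,90,120,90),2);save(a,"d",(210,180,90,80),5)
E
```

```text
scene stub top (65, array([605.2,  57.9,  25.8,  17.3,   4.5]), array([605.5,  58.5,  98.7]))
mould top (1054, array([604.7,  57.5,  91.6, 101.8,   2.7]), array([606.4,  60.3,  59.8]))
nut top (53, array([610.5, -52.6,  22.8,  24.7,  43.5]), array([610.5, -53.1,  55.4])) bed (246, array([609.7, -46.7,  59.3,  71.5,   1.4]), array([610.7, -44.7,  35.2]))
tray rim (672, array([545.8, 327.6, 202.1, 239.3,  75.8]), array([510.1, 341.9,  25.5]))
sock top (82, array([ 421.3, -222.8,   40.2,   23.7,   28.3]), array([ 421. , -221.8,   97.8])) barrel (62, array([ 423.4, -218.3,   37.8,   41.2,   54.6]), array([ 423. , -213.8,   48.1]))
sock top (81, array([ 550.5, -303.1,   26.1,   37.6,   65.3]), array([ 550.8, -303.2,   98.3])) barrel (69, array([ 552.4, -298.6,   40.1,   43.7,   67. ]), array([ 554.1, -292.8,   48.5]))
small (109, array([494. , 102.4,  24.1,  38.7,  42.5]), array([494.5, 103.3,  20.1]))
sinkers (42, array([ 535.4, -220.4,   18. ,   23.4,   69.3]), array([ 536.4, -219.1,   24.3])) (61, array([422. , 115.4,  21.7,  24.4,  11.6]), array([424. , 116.9,  24.1]))
side stub top (
[... 369 characters left out ...]
337.5, 202.6, 161.9,  75.9]), array([517.8, 334.8,  26.4]))
sock top (94, array([ 419.6, -224.1,   39.9,   29.5,   27.5]), array([ 419.6, -220.2,   99.3])) barrel (81, array([ 421.6, -213.7,   30.6,   49.2,   85.3]), array([ 418.5, -210.1,   49.4]))
sock top (78, array([ 548.8, -302.3,   26. ,   37.9,   68.5]), array([ 548.6, -300.2,   99.4])) barrel (71, array([ 549.8, -294. ,   29.8,   47.1,   88.1]), array([ 548.8, -290.9,   49.1]))
small (178, array([492.3, 103.5,  22.4,  41.1,  44.7]), array([490.8, 106.7,  23.1]))
sinkers (61, array([ 531.5, -218.5,   26.7,   17.6,   21. ]), array([ 532.3, -217.2,   24. ])) (100, array([419.7, 119.2,  19.9,  28.6,  78.9]), array([419.2, 120.7,  24.2]))
```

View pics/d.png

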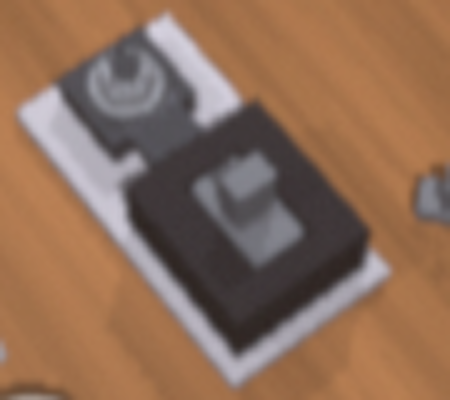

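The crop shows the black mould with the large casting, stub at crop (250,175), and the nut with its stud at (125,85). That confirms the target, so I'm moving over it.

>>> {"fn": "move_arm", "kwargs": {
  "motion": [
    [[1,-4.07,-2.42,0,0,0,0],[1,-4.07,-2.42,0,0,0,0],[1,-4.07,-2.42,0,0,0,0],[1,-4.07,-2.42,0,0,0,0],[1,-4.07,-2.42,0,0,0,0],[1,-4.07,-2.42,0,0,0,0],[1,-4.07,-2.42,0,0,0,0],[1,-4.07,-2.42,0,0,0,0]]
  ]
}}

```text
time: 2.0
tool_pos: [0.4074, 0.2593, 0.2066]
tcp_rot: [0.407, 3.114, 0.001]
ft_force: [0.3, 0.9, -0.8]
gripper_width: 1.0
finger_force: 0.0
```

>>> {"fn": "move_arm", "kwargs": {
  "motion": [
    [[1,-4.07,-2.42,0,0,0,0],[1,-4.07,-2.42,0,0,0,0],[1,-4.07,-2.42,0,0,0,0],[1,-4.07,-2.42,0,0,0,0],[1,-4.07,-2.42,0,0,0,0],[1,-4.07,-2.42,0,0,0,0],[1,0,0,0,0,0,-8.5],[1,0,0,0,0,0,-8.5]]
  ]
}}

```text
time: 2.8
tool_pos: [0.6058, 0.0561, 0.2056]
tcp_rot: [0.063, -3.14, -0.0]
ft_force: [-0.1, 0.2, 0.2]
gripper_width: 0.999
finger_force: 0.0
```

```bash
cat >> h.py <<'E'
def go(x,y,z,yaw=None):
    "shift in tool axes (cm) to world mm, and the tool z turn to bring tool y to yaw (deg, mod 180)"
    s=bot.observe();M=rot(s["tcp_rot"])
    cur=np.degrees(np.arctan2(M[1,1],M[0,1]));d=M.T@(np.array([x,y,z])/1000-s["tool_pos"])*100
    print("TCP",(s["tool_pos"]*1000).round(1),"yaw",cur.round(2),"z",M[:,2].round(4),"q6",s["joint_positions"][5].round(2),"F",s["ft_force"].round(1),"grip",round(s["finger_force"],1),round(s["gripper_width"],3),"t",s["time"])
    print("shift",d.round(2), "" if yaw is None else ("turn",-((yaw-cur+90)%180-90)))
E
python3 - <<'E'
from h import *
f=eyes.grab_frame("wrist");save(f,"w1")
Q=cloud(f).reshape(-1,3);Q=Q[~np.isnan(Q[:,0])]
print(f["position"])
print("stub top",rect(Q,(.605,.06),.05,.094,.106))
print("mould top",rect(Q,(.61,.065),.09,.055,.068))
print("nut top",rect(Q,(.61,-.05),.03,.050,.066), "bed",rect(Q,(.61,-.05),.04,.033,.042))
go(605,58.5,88-19+0,92.7)
E
```

```text
[0.53734831 0.05314421 0.37336142]
stub top (536, array([605.1,  56.8,  25.6,  17.9,   2. ]), array([604.3,  56.6, 100.6]))
mould top (7222, array([605.7,  56.7,  90.8, 100.3,   2.3]), array([603. ,  56.6,  61.8]))
nut top (495, array([609.2, -55.9,  30.7,  27.8,  29.6]), array([608.3, -54.5,  56.2])) bed (2180, array([609. , -47.3,  59.6,  73.5,   2.3]), array([607.9, -46.1,  36.5]))
TCP [605.3  56.7 205.7] yaw 92.58 z [-8.e-04  1.e-04 -1.e+00] q6 -0.07 F [-0.5 -0.4  0.5] grip 0.0 0.996 t 2.85
shift [1.000e-02 1.800e-01 1.367e+01] ('turn', np.float64(-0.12448511108624416))
```

>>> {"fn": "move_arm", "kwargs": {
  "motion": [
    [[1,0,0,4.5,0,0,0],[0.7,0,0,4.5,0,0,0],[0.6,0,0,3,0,0,0],[0.5,0,0,1.7,0,0,0],[0,0,0,0,0,0,0],[0,0,0,0,0,0,0],[0,0,0,0,0,0,0],[0,0,0,0,0,0,0]]
  ],
  "newtons": 70
}}

```text
time: 3.65
tool_pos: [0.6052, 0.0579, 0.07]
tcp_rot: [-0.057, 3.14, 0.0]
ft_force: [-0.0, -0.3, -5.0]
gripper_width: 0.184
finger_force: 69.5
```

>>> {"fn": "move_arm", "kwargs": {
  "motion": [
    [[0,0,0,0,0,0,0],[0,0,0,-0.5,0,0,0],[0,0,0,-1,0,0,0],[0,0,0,-1.5,0,0,0],[0,0,0,-2,0,0,0],[0,0,0,-3,0,0,0],[0,0,0,-3,0,0,0],[0,0,0,0,0,0,0]]
  ]
}}

```text
time: 4.45
tool_pos: [0.6085, 0.0577, 0.1849]
tcp_rot: [-0.058, 3.131, -0.001]
ft_force: [1.6, 0.5, -5.1]
gripper_width: 0.177
finger_force: 69.7
```

Run:
```python
from h import *
go(510,337,180,76.0)
```

```text
TCP [608.5  57.7 184.9] yaw 92.11 z [ 9.7e-03 -2.0e-04 -1.0e+00] q6 -0.06 F [ 1.6  0.5 -5.1] grip 69.7 0.177 t 4.45
shift [ 8.81 28.27  0.39] ('turn', np.float64(16.113225256384155))
```

>>> {"fn": "move_arm", "kwargs": {
  "motion": [
    [[0,1.1,3.5,0,0,0,0],[0,1.26,4.13,0,0,0,0],[0,1.29,4.13,0,0,0,0],[0,1.29,4.13,0,0,0,0],[0,1.29,4.13,0,0,0,0],[0,1.29,4.13,0,0,0,0],[0,1.29,4.13,0,0,0,0],[0,0,0,4,0,0,0]]
  ]
}}

```text
time: 5.25
tool_pos: [0.5079, 0.3446, 0.1434]
tcp_rot: [-0.069, 3.132, 0.013]
ft_force: [2.3, 0.5, -4.5]
gripper_width: 0.183
finger_force: 69.8
```

>>> {"fn": "move_arm", "kwargs": {
  "motion": [
    [[0,0,0,4,0,0,0],[0,0,0,3.2,0,0,0],[0,0,0,2,0,0,0],[0,0,0,1,0,0,0],[0,0,0,0,0,0,0],[0,0,0,0,0,0,0],[0,0,0,0,0,0,0],[0,0,0,0,0,0,0]]
  ]
}}

```text
time: 6.05
tool_pos: [0.5075, 0.3376, 0.0387]
tcp_rot: [-0.058, 3.139, 0.002]
ft_force: [-0.2, 0.1, -5.2]
gripper_width: 0.181
finger_force: 69.8
```

Run:
```python
from h import *
go(510,337,33)
```

```text
TCP [507.5 337.6  38.7] yaw 92.11 z [ 0.0023  0.0012 -1.    ] q6 0.43 F [-0.2  0.1 -5.2] grip 69.8 0.181 t 6.05
shift [-0.24 -0.07  0.57]
```

>>> {"fn": "move_arm", "kwargs": {
  "motion": [
    [[0,0,0,0.4,0,0,0],[0,0,0,0.2,0,0,0],[0,0,0,0,0,0,0],[0.3,0,0,0,0,0,0],[0.5,0,0,0,0,0,0],[0.6,0,0,0,0,0,0],[0.6,0,0,0,0,0,0],[0.6,0,0,-1,0,0,0]]
  ]
}}

```text
time: 6.85
tool_pos: [0.5054, 0.3366, 0.0404]
tcp_rot: [0.058, -3.139, 0.002]
ft_force: [-0.8, -0.3, 0.6]
gripper_width: 0.602
finger_force: 0.0
```

>>> {"fn": "move_arm", "kwargs": {
  "motion": [
    [[0.6,0,0,-3,0,0,0],[0.6,0,0,-4,0,0,0],[0.6,0,0,-4.5,0,0,0],[0.6,0,0,-4.5,0,0,0],[0.8,0,0,0,0,0,0],[1,0,0,0,0,0,0],[1,0,0,0,0,0,0],[1,0,0,0,0,0,0]]
  ]
}}

```text
time: 7.65
tool_pos: [0.5055, 0.3366, 0.1998]
tcp_rot: [0.058, -3.138, 0.002]
ft_force: [-0.5, 0.3, -0.4]
gripper_width: 0.997
finger_force: 0.0
```

Run:
```python
from h import *
f=eyes.grab_frame("wrist");Q=cloud(f).reshape(-1,3);Q=Q[~np.isnan(Q[:,0])]
print("stub",rect(Q,(.51,.337),.03,.05,.08),"bar",rect(Q,(.51,.337),.05,.017,.035))
go(420.5,-223.5,205,118)
print(bot.observe()["joint_positions"].round(2))
```

```text
stub (466, array([507.8, 336.4,  25.9,  17.8,   2.2]), array([506.6, 336.5,  63.1])) bar (1088, array([507.6, 336.4,  33.5,  60. ,   2.3]), array([505.7, 336.5,  24.8]))
TCP [505.5 336.6 199.7] yaw 92.12 z [-0.0026 -0.0014 -1.    ] q6 0.43 F [ 0.2 -0.3  0.6] grip 0.0 0.995 t 7.7
shift [ 10.56 -55.66  -0.43] ('turn', np.float64(-25.884736181372034))
[ 0.47  0.44 -0.04  1.09 -0.    0.43]
```

>>> {"fn": "move_arm", "kwargs": {
  "motion": [
    [[1,0.88,-4.64,0,0,0,0],[1,0.88,-4.64,0,0,0,0],[1,0.88,-4.64,0,0,0,0],[1,0.88,-4.64,0,0,0,0],[1,0.88,-4.64,0,0,0,0],[1,0.88,-4.64,0,0,0,0],[1,0.88,-4.64,0,0,0,0],[1,0.88,-4.64,0,0,0,0]]
  ]
}}

```text
time: 8.5
tool_pos: [0.4487, -0.038, 0.2006]
tcp_rot: [0.058, -3.14, -0.001]
ft_force: [0.8, -0.3, 0.4]
gripper_width: 0.999
finger_force: 0.0
```

>>> {"fn": "move_arm", "kwargs": {
  "motion": [
    [[1,0.88,-4.64,0,0,0,0],[1,0.88,-4.64,0,0,0,0],[1,0.88,-4.64,0,0,0,0],[1,0.88,-4.64,0,0,0,0],[1,0,0,0,0,0,-8.5],[1,0,0,0,0,0,-8.5],[1,0,0,0,0,0,-8.5],[1,0,0,0,0,0,0]]
  ]
}}

```text
time: 9.3
tool_pos: [0.4208, -0.2231, 0.2004]
tcp_rot: [0.748, -3.05, -0.002]
ft_force: [-1.4, -0.7, -0.1]
gripper_width: 0.997
finger_force: 0.0
```

Run:
```python
from h import *
f=eyes.grab_frame("wrist");Q=cloud(f).reshape(-1,3);Q=Q[~np.isnan(Q[:,0])]
print("top",rect(Q,(.42,-.223),.03,.09,.11),"barrel",rect(Q,(.42,-.223),.04,.043,.056))
go(420.5,-223.5,58,118)
```

```text
top (1074, array([ 421. , -224.6,   38.1,   23.3,   28. ]), array([ 419.8, -225.1,   99.6])) barrel (521, array([ 418.7, -225.1,   40.4,   49.6,   25.5]), array([ 415.9, -226.4,   49.9]))
TCP [ 421.  -223.   200.5] yaw 117.43 z [-0.0013  0.001  -1.    ] q6 -1.12 F [ 0.3 -0.3 -0.2] grip 0.0 0.997 t 9.35
shift [ 0.06 -0.05 14.25] ('turn', np.float64(-0.5670278166520006))
```

>>> {"fn": "move_arm", "kwargs": {
  "motion": [
    [[1,0.07,-0.14,4.5,0,0,-0.5],[0.8,0,0,4.5,0,0,0],[0.7,0,0,3.5,0,0,0],[0.6,0,0,1.7,0,0,0],[0.5,0,0,0,0,0,0],[0,0,0,0,0,0,0],[0,0,0,0,0,0,0],[0,0,0,0,0,0,0]]
  ],
  "newtons": 60
}}

```text
time: 10.15
tool_pos: [0.4222, -0.2252, 0.0603]
tcp_rot: [-0.762, 3.047, -0.002]
ft_force: [0.6, -0.0, -1.5]
gripper_width: 0.263
finger_force: 60.0
```

>>> {"fn": "move_arm", "kwargs": {
  "motion": [
    [[0,0,0,0,0,0,0],[0,0,0,-0.5,0,0,0],[0,0,0,-1.5,0,0,0],[0,0,0,-3,0,0,0],[0,0,0,-4,0,0,0],[0,0,0,-3,0,0,0],[0,0,0,0,0,0,0],[0,0,0,0,0,0,0]]
  ]
}}

```text
time: 10.95
tool_pos: [0.4217, -0.2249, 0.1797]
tcp_rot: [-0.763, 3.047, -0.002]
ft_force: [0.3, -0.8, -4.1]
gripper_width: 0.262
finger_force: 60.0
```

Run:
```python
from h import *
f=eyes.grab_frame("wrist");Q=cloud(f).reshape(-1,3);Q=Q[~np.isnan(Q[:,0])]
z=bot.observe()["tool_pos"][2]; print("held top",rect(Q,bot.observe()["tool_pos"][:2],.035,z+.03,z+.05))
go(610,-56,180,92.3)
```

```text
held top (4889, array([ 420.9, -225.5,   42.1,   42.5,   71. ]), array([ 418.4, -227.3,  219.6]))
TCP [ 420.9 -224.3  178.6] yaw 118.11 z [-9.e-04  6.e-04 -1.e+00] q6 -1.14 F [ 0.2 -0.2 -4. ] grip 60.0 0.265 t 11.0
shift [-24.61   5.94  -0.14] ('turn', np.float64(25.807167367182473))
```

>>> {"fn": "move_arm", "kwargs": {
  "motion": [
    [[0,-4.1,0.99,0,0,0,0],[0,-4.1,0.99,0,0,0,0],[0,-4.1,0.99,0,0,0,0],[0,-4.1,0.99,0,0,0,0],[0,-4.1,0.99,0,0,0,0],[0,-4.1,0.99,0,0,0,0],[0,0,0,0,0,0,8.5],[0,0,0,0,0,0,8.5]]
  ]
}}

```text
time: 11.8
tool_pos: [0.6097, -0.0548, 0.1761]
tcp_rot: [0.298, -3.123, -0.002]
ft_force: [-0.0, -0.1, -3.8]
gripper_width: 0.261
finger_force: 60.0
```

>>> {"fn": "move_arm", "kwargs": {
  "motion": [
    [[0,0,0,0,0,0,8.5],[0,0,0,1,0,0,0],[0,0,0,1.5,0,0,0],[0,0,0,1,0,0,0],[0,0,0,0,0,0,0],[0,0,0,0,0,0,0],[0,0,0,0,0,0,0],[0,0,0,0,0,0,0]]
  ]
}}

```text
time: 12.6
tool_pos: [0.611, -0.0566, 0.145]
tcp_rot: [-0.072, 3.14, -0.0]
ft_force: [0.0, 0.0, -4.1]
gripper_width: 0.256
finger_force: 60.0
```

Run:
```python
from h import *
im=cv2.imread("pics/w1.png"); f=eyes.grab_frame("wrist")
cv2.imwrite("pics/e.png",np.hstack([cv2.resize(x,(400,300)) for x in(im,f["img"][...,::-1])]))
go(610,-56.1,121,92.3)
```

```text
TCP [611.  -56.6 145. ] yaw 92.63 z [ 1.2e-03 -3.0e-04 -1.0e+00] q6 -0.26 F [ 0.1  0.2 -2.6] grip 60.0 0.256 t 12.65
shift [0.1  0.05 2.4 ] ('turn', np.float64(0.330893141118878))
```

View pics/e.png

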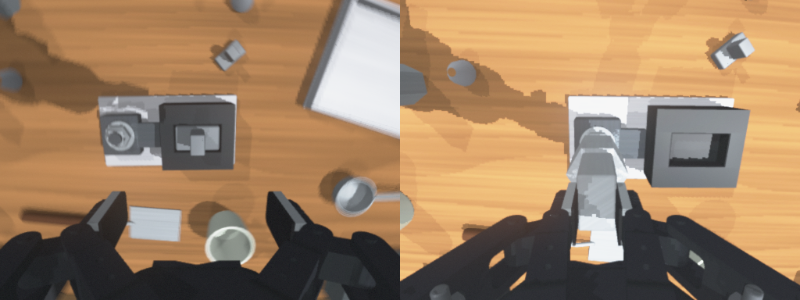

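The left frame shows the nut at (122,137). In the right one the gripped socket is above it at (600,160). I'll check which way the hexagon points.

Run:
```python
import cv2
im=cv2.imread("pics/w1.png");print(im.shape)
cv2.imwrite("pics/f.png",cv2.resize(im[120:220,120:220],(600,600),interpolation=cv2.INTER_CUBIC))
```

```text
(384, 512, 3)
```

View pics/f.png

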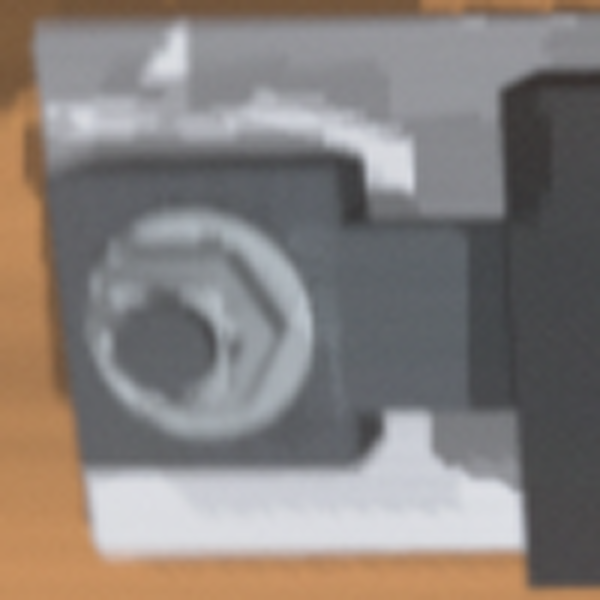

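The hexagon has a corner pointing right in the image (world +y) at (285,330), with flats facing ±x. So nut x matches mould x, a yaw of about 2.3°. Descending.

>>> {"fn": "move_arm", "kwargs": {
  "motion": [
    [[0,0.1,0.05,1,0,0,0.3],[0,0,0,1,0,0,0],[0,0,0,1,0,0,0],[0,0,0,0.3,0,0,0],[0,0,0,0.3,0,0,0],[0,0,0,0.2,0,0,0],[0,0,0,0.2,0,0,0],[0,0,0,0,0,0,0]]
  ]
}}

```text
time: 13.45
tool_pos: [0.6095, -0.056, 0.1042]
tcp_rot: [0.063, -3.141, 0.0]
ft_force: [-0.3, -0.2, -3.1]
gripper_width: 0.262
finger_force: 60.0
```

Run:
```python
from h import *
go(610,-56.1,97,92.3)
```

```text
TCP [609.5 -56.  104.2] yaw 92.31 z [-0.e+00 -1.e-04 -1.e+00] q6 -0.25 F [-0.3 -0.2 -3.1] grip 60.0 0.262 t 13.45
shift [-0.05 -0.01  0.72] ('turn', np.float64(0.013707596971343605))
```

>>> {"fn": "move_arm", "kwargs": {
  "motion": [
    [[0,0,0,0.3,0,0,0],[0,0,0,0.2,0,0,0],[0,0,0,0.1,0,0,0],[0,0,0,0.1,0,0,0],[0,0,0,0.1,0,0,0],[0,0,0,0,0,0,0],[0,0,0,0,0,0,0],[0,0,0,0,0,0,0]]
  ]
}}

```text
time: 14.25
tool_pos: [0.6095, -0.056, 0.0963]
tcp_rot: [-0.063, 3.141, -0.0]
ft_force: [0.7, -0.2, -3.3]
gripper_width: 0.264
finger_force: 60.0
```

Run:
```python
from h import *
f=eyes.grab_frame("scene");Q=cloud(f).reshape(-1,3);Q=Q[~np.isnan(Q[:,0])]
print(rect(Q,(.61,-.056),.035,.12,.16),rect(Q,(.61,-.056),.04,.08,.1))
save(f,"g",(190,110,130,100),5)
go(610,-56.1,97,92.3)
```

```text
(110, array([618.9, -50.6,  19.7,  43.3,   7.9]), array([619.9, -52.3, 136.7])) (106, array([613.3, -47.5,  27.3,  49.3,  60.3]), array([612.7, -43.9,  87.5]))
TCP [609.5 -56.   96.3] yaw 92.31 z [ 0.  0. -1.] q6 -0.25 F [ 0.5 -0.1 -3.2] grip 60.0 0.263 t 14.3
shift [-0.05 -0.01 -0.07] ('turn', np.float64(0.013028503389435286))
```

View pics/g.png

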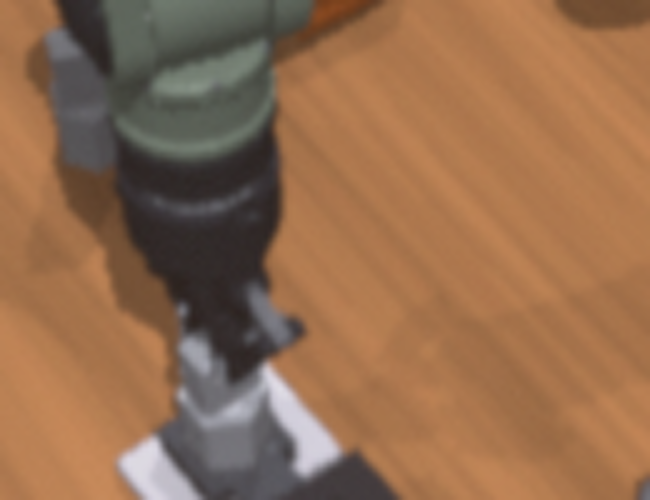

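The picture shows the barrel at (225,440), right down by the bed plate. I'll press lightly to confirm the rim meets the face.

>>> {"fn": "move_arm", "kwargs": {
  "motion": [
    [[0,0,0,0.1,0,0,0],[0,0,0,0,0,0,0],[0,0,0,0.1,0,0,0],[0,0,0,0,0,0,0],[0,0,0,0.1,0,0,0],[0,0,0,0,0,0,0],[0,0,0,0,0,0,0],[0,0,0,0,0,0,0]]
  ]
}}

```text
time: 15.1
tool_pos: [0.6102, -0.0559, 0.096]
tcp_rot: [-0.064, 3.138, -0.001]
ft_force: [-4.8, 1.2, 15.3]
gripper_width: 0.262
finger_force: 62.2
```

Run:
```python
from h import *
f=eyes.grab_frame("wrist");Q=cloud(f).reshape(-1,3);Q=Q[~np.isnan(Q[:,0])]
q=Q[np.hypot(Q[:,0]-.61,Q[:,1]+.056)<.03]
h,e=np.histogram(q[:,2],np.arange(.03,.16,.002));print([(round(e[i],3),int(h[i])) for i in range(len(h)) if h[i]>60])
go(610,-56.1,97,92.3)
```

```text
[(np.float64(0.034), 446), (np.float64(0.036), 483), (np.float64(0.084), 421), (np.float64(0.086), 707), (np.float64(0.12), 66), (np.float64(0.122), 62), (np.float64(0.124), 85), (np.float64(0.126), 110), (np.float64(0.128), 138), (np.float64(0.13), 150), (np.float64(0.132), 171), (np.float64(0.134), 1518), (np.float64(0.136), 2214), (np.float64(0.138), 136), (np.float64(0.14), 160), (np.float64(0.142), 144), (np.float64(0.144), 145), (np.float64(0.146), 178), (np.float64(0.148), 181), (np.float64(0.15), 156), (np.float64(0.152), 133), (np.float64(0.154), 114), (np.float64(0.156), 219)]
TCP [610.2 -55.9  96. ] yaw 92.33 z [ 2.6e-03 -3.0e-04 -1.0e+00] q6 -0.25 F [-5.2  2.3 14.9] grip 62.2 0.263 t 15.15
shift [ 0.02 -0.02 -0.1 ] ('turn', np.float64(0.02709884844291821))
```

The force rises stiffly with the head top at 137 mm and the barrel top at 87 mm, so the rim is on the 38 mm face and this socket fits. The other one still stands untouched, so I'm handing in.

Run:
```python
from h import *
f=eyes.grab_frame("side");Q=cloud(f).reshape(-1,3);Q=Q[~np.isnan(Q[:,0])]
print(rect(Q,(.55,-.3),.05,.094,.108),rect(Q,(.508,.337),.03,.05,.08))
print(bot.hand_in())
```

```text
(78, array([ 549.2, -304.2,   28.5,   40.6,   60. ]), array([ 548.5, -299.8,   99.5])) (156, array([506.9, 337.6,  25.9,  19. ,   1.2]), array([506.5, 340. ,  61.2]))
the job is handed in; nothing more can be done
None
```

The job is handed in, though no verdict came back: the casting stands released in the tray, the first socket I tried fits and is gripped fully down on the nut, and the other socket, never tried because the first one fit, still stands upright where it was on the bench.

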